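# Three track rollers from the dispenser

## Robot

A 6-joint arm with a two-finger parallel gripper is mounted at the origin on the work surface. World frame = base frame: x ahead of the robot, y to its left, z up, the work surface at z = 0. Lengths are in m, angles in rad, forces in N, time in s.
With the tool pointing down it reaches from about 0.35 to 0.975 m from the base axis. Payload 7.1 kg.
Tool frame: the origin (TCP) lies on the centre line of the jaws, within the pads' length; the fingertips stand 17 mm ahead of it and the grasp point (between the pads) lies 2 mm behind it; z points along the fingers, y is the line along which they close (so a half turn about z gives the same grasp; the last joint's range is limited). The gripper opens to 88 mm and grips with 3 to 60 N. Pads are 20 mm wide; open, the fingers measure 115 mm over their backs; the gripper's body (75 mm by 178 mm) begins 61 mm behind the grasp point.
Start: joints at [-1.217, 0.423, 1.63, -0, 1.089, -0.019], TCP at [0.228, -0.582, 0.24] pointing down, gripper open.
Joint ranges: [-3, 3], [-0.9, 2.11], [0.09, 2.58], [-1.31, 4.45], [0.11, 2.69], [-2.54, 2.54]. Speed limits (rad/s): [2.39, 2.39, 3.01, 3.14, 3.14, 3.14].

## Interface

Orientations are given as a unit quaternion [x, y, z, w].
In Python, from plant import bot gives the robot as it stands.
- The arm moves only by the tool jog_arm, never from a script. Its argument "targets" is a list of rows, each a list of 3 entries, a list of its own where there are three numbers: the finger opening in cm, from 0 to 8.78, then the shift along the tool's x, y, z in cm, then the turn about the tool's z in degrees. In form: [[fingers, [dx, dy, dz], yaw], ...]. A call has exactly 8 rows; each row is the pose to reach, as a shift and turn from the pose commanded when the call began, along the tool's axes at that moment; what a row does not reach only later rows make up. A row lasts 1/12 s, in which the tool goes at most 41.7 mm and 7.16 degrees, less where a joint would pass 70% of its speed; a pose out of reach is approached as far as the arm can. A call with a gripper value outside its range is refused whole. The fingers move at their own pace and stop on an object; the grip force is fixed at half the most. Time passes only in rows, so rows that repeat a pose let the fingers close, or fill a call up. It gives the time, the measured TCP pose, the force, the opening and the grip force at its end, in the units of the state.
- bot.state(): the state, without advancing time (a new reading comes with each control period).
- bot.camera(name): name is "scene" or "side" or "wrist"; returns a dict with "pixels" (420x560x3 uint8, red, green, blue), "range_z" (420x560 float32, m along the optical axis (not along the pixel's ray), 0 where there is no reading), "fx", "fy", "cx", "cy" (pixels), "R" (3x3) and "t" (3): a world point X has camera coordinates R X + t; the wrist camera has in their place "hand_eye" (4x4, takes a point from camera to tool coordinates, whose origin is the TCP and whose axes are the flange's). Camera axes: x right, y down, z forward; pixel columns grow to the right and rows downward; lengths in m; the calibration is good to about 2 mm. A picture is of the moment at which its call begins: read the wrist's pose just before it.
- bot.hand_in(): hands the job in; it is judged then, once.
The state is a dict: "clock": time; "joint_positions": joint angles; "dq": joint speeds; "effort": joint torques, N m; "tcp_pos": TCP position; "eef_rot": TCP orientation; "wrist_force": force on the tool from outside, world axes, zero at the start; "torque": the same for the moment, N m; "grip_width": finger opening in m; "grasp_force": force on a finger pad.
Only numpy, scipy, OpenCV 4.12 (cv2) and the standard library are available. Lean on these libraries where they do the work, as an engineer would, in place of code of your own. Each camera call takes 0.05 s, during which the arm holds its last target. There are 200 camera calls.

## Task

Slide the empty steel bowl under the outlet of the roller dispenser, then turn the dispenser's four-armed paddle knob clockwise (as seen from the knob's side) by exactly three clicks, so that three rollers, no more and no fewer, drop into the bowl. Leave the bowl standing under the outlet and the knob resting in its third click, and do not shift the other things on the bench.

Things in the scene. Friction and masses are not known exactly. Their poses are not given: they have to be found in the camera images.
- dispenser: Roller dispenser bolted to the bench: flat housing with a clear front (x -15 to 15, y -59 to 59, z 109 to 221 mm), single-file magazine 50 mm wide above it (flared collar at its top 66 x 86 mm, z 362 to 388), outlet below. Origin on the bench under the outlet; knob side is -x, z up. A 40 mm post stands behind, bracket from x = 80 mm on, foot plate x 90 to 160, y -65 to 65; bench clear in front of it.
- outlet (a point): Centre of the outlet's lower edge, 99 mm above the bench; opening 50 mm (y) x 22 mm (x). Rollers fall straight down from it. Axes as the dispenser's.
- knob_hub (a point): On the knob's level axis (along the dispenser's x), mid-depth of its arms: 66 mm in front of the dispenser's origin, 165 mm above the bench; turns with the knob. Four black arms in a cross, each to 52 mm from the axis, 8 mm thick, 24 mm deep (12 mm either side of this point); hub 28 mm across. At rest they point up, down and level. 28 mm behind this point begins a steel collar, 42 mm across.
- knob (a joint): Turn of the knob in rad, 0 at the start, growing clockwise seen from the knob side (top arm towards the dispenser's -y). One click = 1.571; crest half-way, beyond it the knob falls into the next click by itself. It takes 2 to 8 N on an arm. Pushing the upright arm over to -y until it lies level is one click. Each clockwise click drops one roller, late in the click.
- bowl_mid (a point): Centre of the empty steel bowl, half-way up (27.5 mm above its underside). Round, 120 mm across at the foot, 144 mm at 26 mm height, 160 mm at the rim, 55 mm high, wall 4 mm, 0.2 to 0.45 kg, loose on the bench. It passes freely below the outlet and below the knob's lowest arm (113 mm above the bench).
- roller1: White nylon track roller, 36 mm across, 18 mm thick, number 1 in the order in which they drop. Origin at its centre.
- roller2: White nylon track roller, 36 mm across, 18 mm thick, number 2 in the order in which they drop. Origin at its centre.
- roller3: White nylon track roller, 36 mm across, 18 mm thick, number 3 in the order in which they drop. Origin at its centre.
- roller4: White nylon track roller, 36 mm across, 18 mm thick, number 4 in the order in which they drop. Origin at its centre.
- roller5: White nylon track roller, 36 mm across, 18 mm thick, number 5 in the order in which they drop. Origin at its centre.
- roller6: White nylon track roller, 36 mm across, 18 mm thick, number 6 in the order in which they drop. Origin at its centre.
- seal_reel: bystander: black reel, 100 mm across, 45 mm high, lying flat; origin under its centre
- screwdriver: bystander: screwdriver lying on the bench, 200 mm long; origin under its middle, x along it
- mallet: bystander: rubber mallet lying on the bench, 260 mm long; origin under its middle, x along it
- profile: bystander: aluminium frame profile offcut, 200 x 40 mm and 38 mm high; origin under its centre, x along it
- glue: bystander: standing bottle, 56 mm across, 170 mm high; origin under its centre

How it is judged:
On the way, in this order (a step that is already met when the one before it is completed fails the run):
1. the bowl stands under the outlet before the knob is turned (horizontal distance between bowl_mid and outlet below 0.05 m and value of joint knob below 0.6 rad), for 0.2 s.
2. the first roller lies in the bowl (horizontal distance between roller1 and bowl_mid below 0.07 m and distance between roller1 and bowl_mid below 0.08 m), for 0.1 s.
At the end, for the whole second after the job is handed in: Rollers 1, 2 and 3 lie in the bowl and the other three are still in the dispenser; the bowl stands upright with its centre within 60 mm of straight below the outlet; the knob rests in its third click (4.71 rad, within 0.25) (all of step 2 and horizontal distance between each of roller2, roller3 and bowl_mid below 0.07 m and distance between each of roller2, roller3 and bowl_mid below 0.08 m and horizontal distance between each of roller4, roller5, roller6, bowl_mid and outlet below 0.06 m and height (world z) of each of roller4, roller5, roller6 above 0.13 m and angle between bowl_mid's own z axis and vertical below 0.1 rad and value of joint knob between 4.46 and 4.96 rad); the robot touches nothing.
It fails at once if another thing on the bench is shifted by more than 30 mm (distance of any of seal_reel, screwdriver, mallet, profile, glue from where it was at the start of the episode above 0.03 m).
It also fails if it takes over 59 s, if anything falls off the work surface, if the arm or the gripper's body presses on something with over 40 N, if the wrist force passes 120 N, or if a joint passes its speed limit or range.

## Working session

There is one attempt and no reset: what is moved stays moved. The work goes in short steps, Python scripts to look and compute and a tool call to move; the robot and the scene stay as the last step left them, time stands still between calls to the robot, and variables do not carry over. Pictures are saved under pics/ and viewed, at most 10 in all, crops included, and the job is handed in when it is done.

Besides the shell and the picture viewer there is one more tool, called as name(argument=value, ...) on one line, values as JSON. jog_arm: Moves the arm, as the interface text tells. Its arguments: {"type":"object","properties":{"targets":{"type":"array","items":{"type":"array"}}},"required":["targets"]}

```bash
mkdir -p pics; ls
cat > h.py <<'E'
import numpy as np, cv2
from plant import bot
def grab(n,save=None):
    c=bot.camera(n)
    if save: cv2.imwrite('pics/'+save,cv2.cvtColor(c['pixels'],cv2.COLOR_RGB2BGR))
    return c
def world(c):
    z=c['range_z'];v,u=np.indices(z.shape)
    P=np.stack([(u-c['cx'])/c['fx']*z,(v-c['cy'])/c['fy']*z,z],-1)
    W=(P-c['t'])@np.asarray(c['R']); W[z==0]=np.nan
    return W
E
python3 - <<'E'
from h import *
print(bot.state())
for n in('scene','side'):
    c=grab(n,n+'0.png'); W=world(c); np.save(n+'0.npy',W)
    print(n,c['R'],c['t'],c['fx'])
a=cv2.imread('pics/scene0.png');b=cv2.imread('pics/side0.png')
cv2.imwrite('pics/both.png',np.vstack([a,b])[:, :]) if 0 else None
E
```

```text
pics
{'clock': 0.0, 'joint_positions': array([-1.21699212e+00,  4.23868635e-01,  1.63069936e+00, -3.73242224e-05,
        1.08859047e+00, -1.90148412e-02]), 'dq': array([ 0.00072023,  0.00053261,  0.00052018, -0.00034431,  0.00168312,
       -0.00111386]), 'effort': array([-6.59855559e-04, -5.44623649e+01, -2.73664874e+01,  6.42961124e-02,
        2.27381196e-02, -1.19952456e-04]), 'tcp_pos': array([ 0.22747115, -0.58155755,  0.23888065]), 'eef_rot': array([ 9.82674090e-01,  1.85340282e-01, -1.46739500e-04, -7.69209213e-04]), 'wrist_force': array([-0.19453169,  0.71622006,  0.0242919 ]), 'torque': array([ 0.01742911, -0.0291313 ,  0.00702872]), 'grasp_force': 0.0, 'grip_width': 0.08793855233207905}
scene [[ 0.88679249  0.46215339  0.00364996]
 [ 0.28188289 -0.53459233 -0.79671392]
 [-0.3662528   0.70754878 -0.6043456 ]] [-0.51140116  0.0101105   1.55761679] 431.25758225011305
side [[-0.74092768 -0.67155466  0.00636482]
 [-0.51126922  0.55788852 -0.65373097]
 [ 0.43546522 -0.48762151 -0.75670027]] [0.43827186 0.45121516 1.21310756] 466.2296709018282
```

View pics/scene0.png

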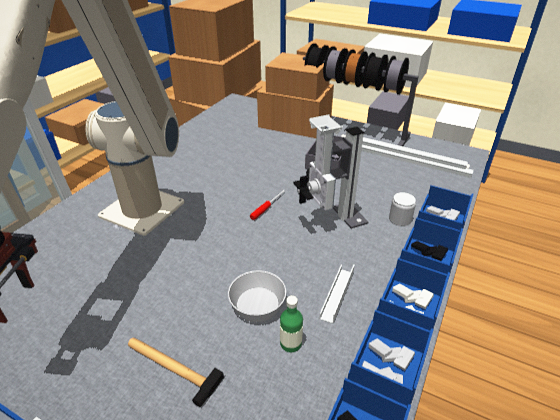

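View pics/side0.png

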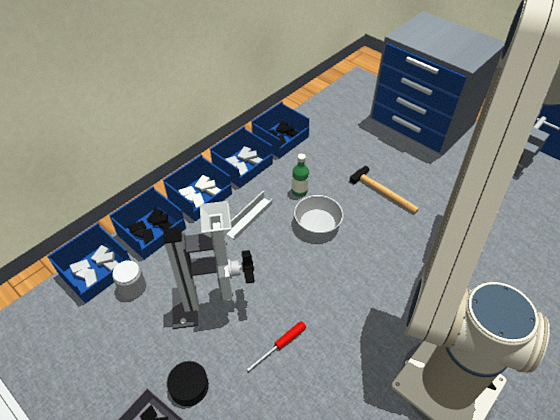

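The scene view shows the bowl at about (257,293), bottle (291,325), profile (338,292), dispenser at (325,170) with its black knob at (303,188), and the screwdriver at (265,205). In the side view the bowl is at (318,218), the collar at (215,215), the knob at (247,267) and the reel at (187,382).

Run:
```python
from h import *
S=np.load('scene0.npy');D=np.load('side0.npy')
def box(W,u0,u1,v0,v1):return W[v0:v1,u0:u1].reshape(-1,3)
def zs(P,a,b):
    return P[(P[:,2]>a)&(P[:,2]<b)]
for n,W,b in(('scene',S,(222,292,265,325)),('side',D,(288,348,190,245))):
    P=zs(box(W,*b),.049,.06)
    A=np.c_[2*P[:,:2],np.ones(len(P))];s=np.linalg.lstsq(A,(P[:,:2]**2).sum(1),rcond=None)[0]
    print(n,'bowl',len(P),s[:2],np.sqrt(s[2]+s[0]**2+s[1]**2),P[:,2].max())
for n,W,b in(('scene',S,(300,350,110,135)),('side',D,(190,240,195,230))):
    P=zs(box(W,*b),.376,.40); r=cv2.minAreaRect(P[:,:2].astype(np.float32)*1000)
    print(n,'collar',len(P),r,np.median(P,0))
for n,W,b in(('scene',S,(288,318,172,208)),('side',D,(238,258,245,287))):
    im=cv2.imread(f'pics/{n}0.png')[b[2]:b[3],b[0]:b[1]].max(2).ravel()
    P=box(W,*b);P=P[(im<60)&(P[:,2]>.1)&(P[:,2]<.23)]
    print(n,'knob',len(P),np.median(P,0),np.percentile(P,[2,98],0).tolist())
for n,W,b in(('side',D,(170,205,300,330)),('scene',S,(340,370,212,228))):
    P=zs(box(W,*b),.006,.03); print(n,'foot',len(P),np.median(P[:,2]),cv2.minAreaRect(P[:,:2].astype(np.float32)*1000) if len(P) else 0)
for nm,b in dict(screw=(248,308,320,372),bottle=(290,310,155,198),prof=(225,272,190,238),mallet=(347,420,165,213),reel=(165,210,360,405)).items():
    P=zs(box(D,*b),.012,.3); print(nm,len(P),cv2.minAreaRect(P[:,:2].astype(np.float32)*1000),P[:,2].max())
```

```text
scene bowl 353 [ 0.59118973 -0.18546524] 0.07686427022373327 0.05915099939738868
side bowl 230 [ 0.58956979 -0.18144953] 0.07687135848814376 0.05988067212371585
scene collar 223 ((600.065185546875, 218.48416137695312), (68.14842224121094, 87.78483581542969), 52.92769241333008) [0.5945437  0.22809981 0.38223269]
side collar 365 ((599.3558349609375, 219.88906860351562), (67.67562103271484, 87.88074493408203), 50.223045349121094) [0.61473642 0.20870359 0.38188387]
scene knob 262 [0.56120965 0.16016826 0.17001644] [[0.524238797332782, 0.13282668058587355, 0.11992771417800875], [0.5986345827051304, 0.19139302271689665, 0.21431533590550347]]
side knob 291 [0.54986464 0.17604755 0.17152557] [[0.5151938645096447, 0.13709084884697548, 0.16419664702081518], [0.5942293043793232, 0.20302442012390448, 0.21744645702831644]]
side foot 465 0.008967541309019162 ((656.4199829101562, 332.6625061035156), (75.62046813964844, 89.38613891601562), 48.358219146728516)
scene foot 228 0.009306678015626062 ((706.3220825195312, 300.1096496582031), (98.29405975341797, 72.02909851074219), 45.48487854003906)
screw 395 ((395.6462097167969, 231.11407470703125), (197.28285217285156, 27.102521896362305), 82.36504364013672) 0.033592733466467406
bottle 528 ((705.2938842773438, -228.05044555664062), (55.332305908203125, 97.49298095703125), 44.00262451171875) 0.17422977293045774
prof 362 ((824.7089233398438, -40.97925567626953), (146.2068328857422, 201.43902587890625), 5.593608379364014) 0.042546311627715334
mallet 566 ((500.6120910644531, -452.6428527832031), (90.77420043945312, 260.4559631347656), 89.79419708251953) 0.03148123090111919
reel 1268 ((493.26953125, 465.9074401855469), (109.17448425292969, 100.24042510986328), 63.56474304199219) 0.07171462960538405
```

jog_arm(targets=[[8.0,[2,-1,0],-7],[8.0,[5,-2.5,0],-14],[8.0,[8.5,-4,0],-21],[8.0,[12,-6,0],-28],[8.0,[15.5,-7.5,0],-35],[8.0,[19,-9,0],-42],[8.0,[22.5,-11,0],-49],[8.0,[26,-12.5,0],-56]])

```text
clock: 0.77
tcp_pos: [0.4248, -0.3688, 0.2394]
eef_rot: [0.779, 0.627, -0.0, -0.001]
wrist_force: [0.7, -0.1, -0.5]
grip_width: 0.0802
grasp_force: 0.0
```

```bash
cat >> h.py <<'E'
O=np.array([.600,.219]); EX=np.array([np.cos(np.radians(51)),np.sin(np.radians(51))]); EY=np.array([-EX[1],EX[0]])
def d2w(x,y): return O+x*EX+y*EY
def w2d(p): return np.array([(p-O)@EX,(p-O)@EY])
def here():
    from scipy.spatial.transform import Rotation as Ro
    s=bot.state(); return np.array(s['tcp_pos']),Ro.from_quat(s['eef_rot']).as_matrix(),s
def goto(w,z,ang=141):
    p,R,s=here(); t=np.array([w[0],w[1],z])
    a=np.degrees(np.arctan2(R[1,0],R[0,0])); dy=-(ang-a+180)%360
    print('shift cm',(R.T@(t-p)*100).round(2),'yaw',round(-((ang-a+180)%360-180),2))
    print('d',(w2d(p[:2])*1000).round(1),'z',p[2].round(4),'F',np.round(s['wrist_force'],1),'grip',s['grip_width'],s['grasp_force'],'t',s['clock'],'q',s['joint_positions'].round(2))
E
python3 -c "
from h import *
goto(np.array([.541,-.2436]),.2)"
```

```text
shift cm [14.7   8.69  3.94] yaw -63.3
d [-567.1 -233.7] z 0.2394 F [ 0.7 -0.1 -0.5] grip 0.08021446681857147 0.0 t 0.7667 q [-0.74  0.33  1.77  0.    1.04 -0.52]
```

jog_arm(targets=[[6.0,[2,1,0],-7],[6.0,[4,2.4,0],-14],[6.0,[6,3.6,0],-21],[6.0,[8,4.8,0.5],-28],[6.0,[10,6,1],-35],[6.0,[12,7.2,2],-42],[6.0,[13.5,8,3],-49],[6.0,[14.7,8.7,4],-56]])

```text
clock: 1.43
tcp_pos: [0.5421, -0.2452, 0.199]
eef_rot: [0.393, 0.92, 0.0, -0.0]
wrist_force: [-0.7, -0.3, 0.3]
grip_width: 0.06
grasp_force: 0.0
```

Run:
```python
from h import *
p,R,s=here()
c=grab('scene','s1.png');W=world(c)
P=W[265:325,222:292].reshape(-1,3);P=P[(P[:,2]>.049)&(P[:,2]<.06)]
print(len(P))
goto(np.array([.541,-.2436]),.2)
c=grab('wrist','w1.png')
he=np.array(c['hand_eye']);z=c['range_z'];v,u=np.indices(z.shape)
Q=np.stack([(u-c['cx'])/c['fx']*z,(v-c['cy'])/c['fy']*z,z,np.ones_like(z)],-1)@he.T
X=Q[...,:3]@R.T+p; X[z==0]=np.nan
P=X.reshape(-1,3);P=P[(P[:,2]>.049)&(P[:,2]<.06)&(np.hypot(P[:,0]-.59,P[:,1]+.183)<.1)]
A=np.c_[2*P[:,:2],np.ones(len(P))];q=np.linalg.lstsq(A,(P[:,:2]**2).sum(1),rcond=None)[0]
print('bowl',len(P),q[:2],np.sqrt(q[2]+q[0]**2+q[1]**2))
```

```text
350
shift cm [ 0.09 -0.09 -0.3 ] yaw -6.8
d [-395.9 -246.2] z 0.197 F [ 0.3  1.1 -1.6] grip 0.05992351069682695 0.0 t 1.4833 q [-0.44  0.43  1.73  0.    0.98 -1.21]
bowl 4185 [ 0.5909158  -0.18595367] 0.07587583674043866
```

View pics/s1.png

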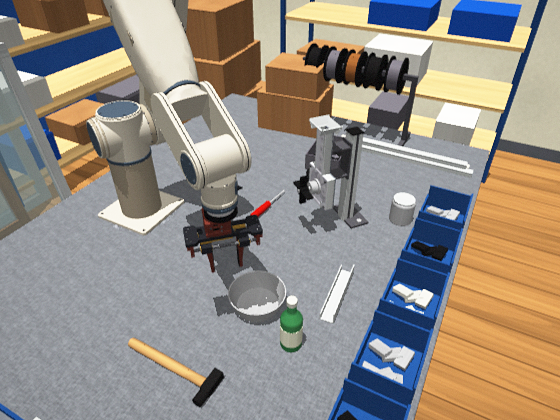

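The view shows the gripper over the near side of the bowl, with fingers at about (212,265) and (238,262). The wrist fit puts the bowl at (0.590,-0.185), which agrees with the first measurement.

jog_arm(targets=[[6.0,[0,0,1],-3.5],[6.0,[0.2,0,3],-6.8],[6.0,[0.2,0.1,6],-6.8],[6.0,[0.2,0.1,9],-6.8],[6.0,[0.2,0.1,12],-6.8],[6.0,[0.2,0.1,14],-6.8],[6.0,[0.2,0.1,15.3],-6.8],[6.0,[0.2,0.1,15.3],-6.8]])

```text
clock: 2.2
tcp_pos: [0.5388, -0.2443, 0.0444]
eef_rot: [0.342, 0.94, 0.0, -0.002]
wrist_force: [-0.5, 0.3, -0.2]
grip_width: 0.0603
grasp_force: 0.0
```

jog_arm(targets=[[4,[0,0,0],0],[2.5,[0,0,0],0],[1,[0,0,0],0],[0,[0,0,0],0],[0,[0,0,0],0],[0,[0,0,0],0],[0,[0,0,0],0],[0,[0,0,0],0]])

```text
clock: 2.87
tcp_pos: [0.5414, -0.2443, 0.0471]
eef_rot: [0.341, 0.94, 0.0, 0.001]
wrist_force: [2.8, 1.7, 2.7]
grip_width: 0.0102
grasp_force: 24.1
```

Run:
```python
from h import *
goto(d2w(-75,-115)*1 if 0 else d2w(-.075,-.115),.044)
W=world(grab('scene'))
D=world(grab('side'))
P=W[80:190,150:255].reshape(-1,3);p,R,s=here()
P=P[np.hypot(P[:,0]-p[0],P[:,1]-p[1])<.3]
for z in np.arange(.1,.6,.04):
    Q=P[(P[:,2]>z)&(P[:,2]<z+.04)]
    if len(Q)>5:
        q=Q[:,:2]-p[:2]; u=p[:2]/np.hypot(*p[:2]); print(round(z,2),len(Q),'radial',(q@u).min().round(3),(q@u).max().round(3),'lat',(q@[-u[1],u[0]]).min().round(3),(q@[-u[1],u[0]]).max().round(3))
P=W[262:325,318:360].reshape(-1,3);P=P[(P[:,2]>.03)&(P[:,2]<.045)];print('profile',cv2.minAreaRect(P[:,:2].astype(np.float32)*1000), (w2d(P[:,:2].mean(0))*1000))
P=W[296:350,278:305].reshape(-1,3);P=P[(P[:,2]>.14)&(P[:,2]<.18)];print('glue',P.mean(0))
```

```text
shift cm [13.58 31.99  0.32] yaw -0.87
d [-396.9 -246. ] z 0.0471 F [2.8 1.7 2.7] grip 0.01023935205347997 24.05745284166187 t 2.8667 q [-0.44  0.65  1.79  0.    0.7  -1.32]
0.34 50 radial -0.092 -0.03 lat 0.043 0.047
0.38 490 radial -0.118 0.011 lat -0.059 0.06
0.42 823 radial -0.128 -0.009 lat -0.059 0.062
0.46 1259 radial -0.148 -0.043 lat -0.059 0.062
0.5 1075 radial -0.175 -0.068 lat -0.055 0.053
0.54 1211 radial -0.172 -0.087 lat -0.056 0.06
0.58 1131 radial -0.152 -0.106 lat -0.056 0.062
profile ((793.2515869140625, -47.49345397949219), (3.770740270614624, 197.18978881835938), 4.95573616027832) [ -91.25599993 -323.88931592]
glue [ 0.73297942 -0.2598429   0.16196225]
```

jog_arm(targets=[[0,[0.5,1,0],0],[0,[1.4,3,0],0],[0,[2.5,5.4,0],0],[0,[3.6,7.8,0],0],[0,[4.7,10.2,0],0],[0,[5.8,12.6,0],0],[0,[6.7,14.5,0],0],[0,[7.1,15.4,0],0]])

```text
clock: 3.63
tcp_pos: [0.5856, -0.0794, 0.0473]
eef_rot: [0.34, 0.94, -0.0, 0.001]
wrist_force: [-1.9, -7.0, 5.4]
grip_width: 0.0094
grasp_force: 29.3
```

jog_arm(targets=[[0,[0.5,1,0],0],[0,[1.4,3,0],0],[0,[2.5,5.4,0],0],[0,[3.6,7.8,0],0],[0,[4.7,10.2,0],0],[0,[5.8,12.6,0],0],[0,[6.7,14.5,0],0],[0,[7.1,15.4,0],0]])

```text
clock: 4.3
tcp_pos: [0.6296, 0.0845, 0.0473]
eef_rot: [0.34, 0.94, -0.0, 0.001]
wrist_force: [-1.8, -7.3, 6.9]
grip_width: 0.0098
grasp_force: 29.3
```

```bash
cat >> h.py <<'E'
def bowl(n,c,cen=None):
    W=world(c);P=W.reshape(-1,3);P=P[(P[:,2]>.049)&(P[:,2]<.06)]
    d=(P[:,:2]-O)@np.c_[EX,EY]; P=d[np.hypot(*(d-cen).T)<.11]
    from scipy.optimize import least_squares
    q=least_squares(lambda s:np.hypot(P[:,0]-s[0],P[:,1]-s[1])-.077,cen,loss='soft_l1',f_scale=.003).x
    print(n,'bowl d',len(P),(q*1000).round(1))
E
python3 - <<'E'
from h import *
goto(d2w(-.087,-.108),.044)
bowl('scene',grab('scene','s2.png'),np.array([-.01,-.11])); bowl('side',grab('side','d2.png'),np.array([-.01,-.11]))
E
```

```text
shift cm [-0.04 -0.11  0.33] yaw -0.75
d [ -85.9 -107.6] z 0.0473 F [-1.8 -7.3  6.9] grip 0.009778516753621494 29.337144970195368 t 4.3 q [ 0.12  0.69  1.7  -0.    0.75 -0.76]
scene bowl d 174 [ -12.8 -107.8]
side bowl d 100 [  -9.9 -103.5]
```

View pics/s2.png

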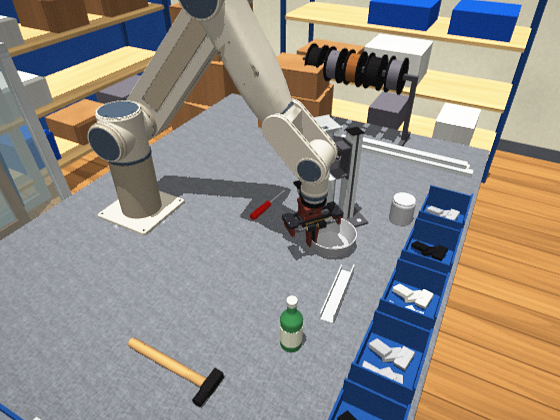

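The bowl followed the grip and now stands at about (333,236), next to the dispenser. I check the profile's clearance before choosing where to come down behind the bowl.

Run:
```python
from h import *
for n in('scene0','side0'):
    W=np.load(n+'.npy').reshape(-1,3);P=W[(W[:,2]>.012)&(W[:,2]<.05)]
    d=(P[:,:2]-O)@np.c_[EX,EY]*1000; d=d[(abs(d[:,0])<150)&(d[:,1]>-340)&(d[:,1]<-190)]
    print(n,len(d),[ (d[(d[:,0]>a)&(d[:,0]<a+15)][:,1].max().round() if ((d[:,0]>a)&(d[:,0]<a+15)).any() else None,a) for a in range(-150,90,15)])
```

```text
scene0 249 [(np.float64(-318.0), -150), (np.float64(-301.0), -135), (np.float64(-286.0), -120), (np.float64(-271.0), -105), (np.float64(-255.0), -90), (np.float64(-241.0), -75), (np.float64(-227.0), -60), (np.float64(-220.0), -45), (np.float64(-251.0), -30), (np.float64(-247.0), -15), (None, 0), (None, 15), (None, 30), (None, 45), (np.float64(-327.0), 60), (np.float64(-319.0), 75)]
side0 434 [(np.float64(-314.0), -150), (np.float64(-298.0), -135), (np.float64(-282.0), -120), (np.float64(-271.0), -105), (np.float64(-256.0), -90), (np.float64(-242.0), -75), (np.float64(-225.0), -60), (np.float64(-218.0), -45), (None, -30), (None, -15), (None, 0), (None, 15), (None, 30), (None, 45), (np.float64(-320.0), 60), (np.float64(-312.0), 75)]
```

jog_arm(targets=[[2,[0,0,0],0],[4,[0,0,0],0],[4,[0,0,0],0],[4,[0,0,-1],0],[4,[0,0,-3],0],[4,[0,0,-5],0],[4,[0,0,-6],0],[4,[0,0,-6],0]])

```text
clock: 5.07
tcp_pos: [0.6304, 0.0828, 0.1094]
eef_rot: [0.341, 0.94, 0.001, 0.002]
wrist_force: [0.7, 0.4, -0.3]
grip_width: 0.0398
grasp_force: 0.0
```

jog_arm(targets=[[6,[-2,0.6,0],-0.8],[8.78,[-5,1.5,0],-0.8],[8.78,[-8,2.2,0],-0.8],[8.78,[-9.5,2.4,0],-0.8],[8.78,[-9.5,2.4,0],-0.8],[8.78,[-9.5,2.4,2.5],-0.8],[8.78,[-9.5,2.4,5],-0.8],[8.78,[-9.5,2.4,5.8],-0.8]])

```text
clock: 5.73
tcp_pos: [0.7136, 0.0406, 0.0443]
eef_rot: [0.334, 0.942, -0.001, -0.003]
wrist_force: [-1.6, -0.2, -0.3]
grip_width: 0.0868
grasp_force: 0.0
```

Run:
```python
from h import *
goto(d2w(-.062,-.110),.051)
bowl('scene',grab('scene','s3.png'),np.array([-.01,-.11])); bowl('side',grab('side','d3.png'),np.array([-.01,-.11]))
a=cv2.imread('pics/s3.png')[110:290,250:400];b=cv2.imread('pics/d3.png')[150:330,130:330]
cv2.imwrite('pics/c3.png',np.hstack([cv2.resize(a,None,fx=2.2,fy=2.2),cv2.resize(b,None,fx=2.2,fy=2.2)]))
```

```text
shift cm [ 9.05  0.51 -0.63] yaw -0.05
d [ -67.2 -200.5] z 0.0443 F [-1.6 -0.2 -0.3] grip 0.08682893945556615 0.0 t 5.7333 q [ 0.04  0.79  1.49  0.    0.87 -0.85]
scene bowl d 76 [ -12.6 -109.4]
side bowl d 149 [ -10.3 -104. ]
```

View pics/c3.png

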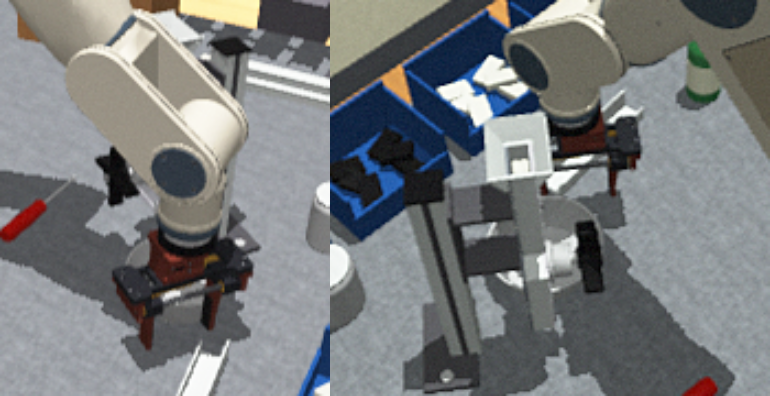

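The gripper stands behind the bowl, clear of the profile and dispenser: fingers at about (148,330) and (210,315) in the left crop, and the bowl in the right crop at about (550,245). Now I push slowly.

jog_arm(targets=[[8.78,[0,0,0],0],[8.78,[0.5,0,0],0],[8.78,[1.2,0,0],0],[8.78,[2.2,0,0],0],[8.78,[3.2,0,0],0],[8.78,[4.2,0,0],0],[8.78,[5,0,0],0],[8.78,[5,0,0],0]])

```text
clock: 6.5
tcp_pos: [0.6775, 0.0735, 0.0495]
eef_rot: [0.334, 0.943, 0.0, 0.0]
wrist_force: [0.7, -0.5, 0.9]
grip_width: 0.0879
grasp_force: 0.5
```

Run:
```python
from h import *
goto(d2w(-.062,-.110),.051)
bowl('scene',grab('scene'),np.array([-.01,-.07])); bowl('side',grab('side'),np.array([-.01,-.07]))
```

```text
shift cm [ 4.18  0.23 -0.15] yaw 0.02
d [ -64.3 -151.8] z 0.0495 F [ 0.7 -0.5  0.9] grip 0.08788646868573348 0.486433823734842 t 6.5 q [ 0.09  0.74  1.58  0.    0.82 -0.8 ]
scene bowl d 80 [-10.8 -65.2]
side bowl d 128 [ -9.6 -60.4]
```

jog_arm(targets=[[8.78,[0.4,0,0],0],[8.78,[1,0.1,0],0],[8.78,[1.8,0.2,0],0],[8.78,[2.6,0.2,0],0],[8.78,[3.3,0.2,0],0],[8.78,[3.9,0.2,0],0],[8.78,[4.3,0.2,0],0],[8.78,[4.3,0.2,0],0]])

```text
clock: 7.27
tcp_pos: [0.6451, 0.1015, 0.0485]
eef_rot: [0.334, 0.943, -0.0, -0.001]
wrist_force: [-0.7, -0.1, -0.2]
grip_width: 0.0879
grasp_force: 0.1
```

Run:
```python
from h import *
goto(d2w(-.062,-.110),.051)
bowl('scene',grab('scene'),np.array([-.01,-.02])); bowl('side',grab('side'),np.array([-.01,-.02]))
```

```text
shift cm [-0.1   0.09 -0.25] yaw 0.01
d [ -62.9 -109. ] z 0.0485 F [-0.7 -0.1 -0.2] grip 0.08785894333827751 0.05593011089274569 t 7.2667 q [ 0.14  0.71  1.65  0.    0.78 -0.75]
scene bowl d 82 [-10.1 -22.7]
side bowl d 179 [ -7.9 -17.6]
```

jog_arm(targets=[[8.78,[-1.5,0,0],0],[8.78,[-1.8,-0.5,-2],0],[8.78,[-1.8,-1.5,-5.5],0],[8.78,[-1.8,-2.5,-9.5],0],[8.78,[-1.8,-3.5,-13.5],0],[8.78,[-1.8,-5,-17.5],0],[8.78,[-1.8,-6.3,-21],0],[8.78,[-1.8,-6.3,-21],0]])

```text
clock: 8.03
tcp_pos: [0.6238, 0.0384, 0.2669]
eef_rot: [0.335, 0.942, 0.002, 0.005]
wrist_force: [2.3, 0.8, 0.5]
grip_width: 0.0879
grasp_force: 0.0
```

jog_arm(targets=[[8.78,[2,0,0],0],[8.78,[5,0,0],0],[8.78,[8,0,0],0],[8.78,[11,0,0],0],[8.78,[13.5,0,0],0],[8.78,[15,0,0],0],[8.78,[15.2,0,0],0],[8.78,[15.2,0,0],0]])

```text
clock: 8.7
tcp_pos: [0.5031, 0.1363, 0.2588]
eef_rot: [0.334, 0.943, 0.0, 0.0]
wrist_force: [0.1, 0.2, -0.4]
grip_width: 0.088
grasp_force: 0.0
```

Run:
```python
from h import *
goto(d2w(-.126,.025),.204)
bowl('scene',grab('scene','s4.png'),np.array([-.01,-.02])); bowl('side',grab('side','d4.png'),np.array([-.01,-.02]))
a=cv2.imread('pics/s4.png')[80:280,230:400];b=cv2.imread('pics/d4.png')[150:350,150:350]
cv2.imwrite('pics/c4.png',np.hstack([cv2.resize(a,None,fx=2.1,fy=2.1),cv2.resize(b,None,fx=2.1,fy=2.1)]))
```

```text
shift cm [ 0.17 -0.08  5.48] yaw 0.03
d [-125.2   23.3] z 0.2588 F [ 0.1  0.2 -0.4] grip 0.0879762834030237 0.0 t 8.7 q [ 0.24  0.25  1.84 -0.    1.05 -0.65]
scene bowl d 206 [ -8.6 -20.6]
side bowl d 191 [ -7.8 -17.7]
```

View pics/c4.png

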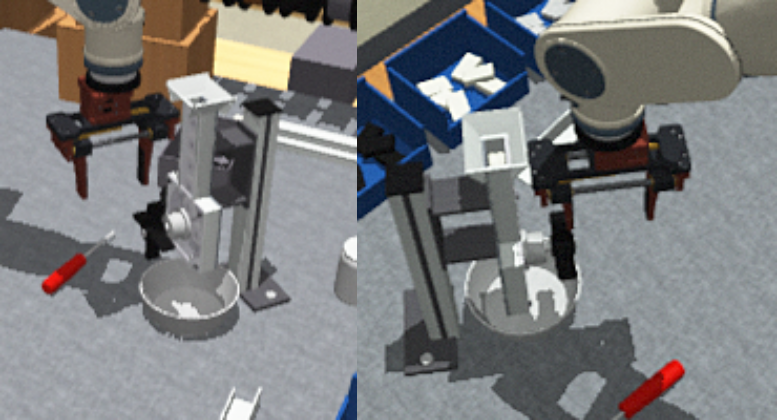

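The bowl stands under the outlet at about (190,300) in the left crop, and the right finger is just above and beside the knob's top arm at (150,180). Next I lower it on the +y side and push the arm over.

jog_arm(targets=[[8.78,[0.2,0,1],0],[8.78,[0.2,0,3],0],[8.78,[0.2,0,5],0],[8.78,[0.2,0,5.5],0],[8.78,[0.2,0,5.5],0],[8.78,[-0.4,0,5.5],0],[8.78,[-1,0,5.5],0],[8.78,[-1.5,0,5.5],0]])

```text
clock: 9.47
tcp_pos: [0.5145, 0.1269, 0.2043]
eef_rot: [0.334, 0.943, 0.0, -0.0]
wrist_force: [-5.1, 5.8, -1.5]
grip_width: 0.0879
grasp_force: 3.2
```

jog_arm(targets=[[8.78,[-0.5,0,0],0],[8.78,[-1,0,0],0],[8.78,[-1.5,0,0],0],[8.78,[-2,0,0],0],[8.78,[-2.5,0,0],0],[8.78,[-3,0,0],0],[8.78,[-3.4,0,0],0],[8.78,[-3.4,0,0],0]])

```text
clock: 10.13
tcp_pos: [0.5422, 0.1046, 0.2044]
eef_rot: [0.335, 0.942, 0.0, 0.001]
wrist_force: [-0.4, -0.2, -0.2]
grip_width: 0.0875
grasp_force: 0.0
```

Run:
```python
from h import *
goto(d2w(-.126,-.025),.204)
bowl('scene',grab('scene','s5.png'),np.array([-.01,-.02])); grab('side','d5.png')
a=cv2.imread('pics/s5.png')[80:280,230:400];b=cv2.imread('pics/d5.png')[150:350,150:350]
cv2.imwrite('pics/c5.png',np.hstack([cv2.resize(a,None,fx=2.1,fy=2.1),cv2.resize(b,None,fx=2.1,fy=2.1)]))
```

```text
shift cm [ 0.21 -0.07  0.04] yaw -0.1
d [-125.3  -27.1] z 0.2044 F [-0.4 -0.2 -0.2] grip 0.08747014027635898 0.0 t 10.1333 q [ 0.17  0.36  1.82 -0.    0.96 -0.72]
scene bowl d 197 [ -8.5 -20.7]
```

View pics/c5.png

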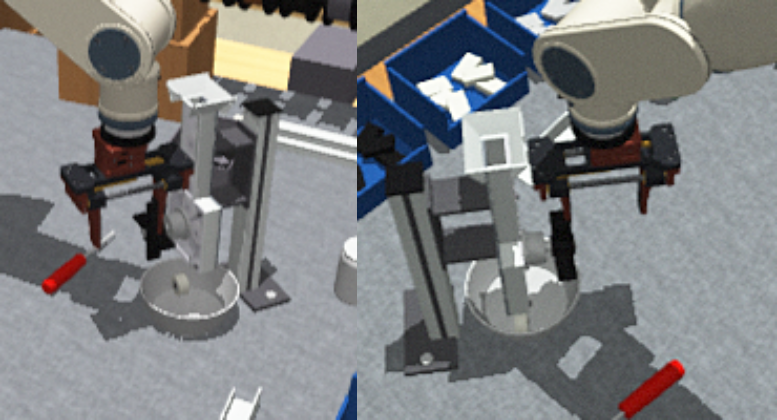

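One roller lies in the bowl at about (180,283) and the knob shows upright and level arms again, so the first click is done. I repeat the stroke.

jog_arm(targets=[[8.78,[0,0,-2],0],[8.78,[0,0,-4.5],0],[8.78,[0,0,-5.5],0],[8.78,[1.5,0,-5.5],0],[8.78,[3.5,0,-5.5],0],[8.78,[5.1,0,-5.5],0],[8.78,[5.1,0,-5.5],0],[8.78,[5.1,0,-5],0]])

```text
clock: 10.9
tcp_pos: [0.5003, 0.1383, 0.2536]
eef_rot: [0.333, 0.943, 0.0, 0.0]
wrist_force: [-0.2, -0.0, 0.3]
grip_width: 0.0878
grasp_force: 0.0
```

jog_arm(targets=[[8.78,[0,0,1],0],[8.78,[0,0,3],0],[8.78,[0,0,5],0],[8.78,[0,0,5],0],[8.78,[0,0,5],0],[8.78,[-0.6,0,5],0],[8.78,[-1.2,0,5],0],[8.78,[-1.7,0,5],0]])

```text
clock: 11.57
tcp_pos: [0.5145, 0.1269, 0.2043]
eef_rot: [0.334, 0.943, 0.0, -0.0]
wrist_force: [-6.0, 5.7, -0.5]
grip_width: 0.088
grasp_force: 3.3
```

jog_arm(targets=[[8.78,[-0.5,0,0],0],[8.78,[-1,0,0],0],[8.78,[-1.5,0,0],0],[8.78,[-2,0,0],0],[8.78,[-2.5,0,0],0],[8.78,[-3,0,0],0],[8.78,[-3.4,0,0],0],[8.78,[-3.4,0,0],0]])

```text
clock: 12.23
tcp_pos: [0.5421, 0.1046, 0.2043]
eef_rot: [0.335, 0.942, 0.0, 0.001]
wrist_force: [-0.1, -0.4, -0.2]
grip_width: 0.0879
grasp_force: 0.0
```

Run:
```python
from h import *
goto(d2w(-.126,-.025),.204)
bowl('scene',grab('scene','s6.png'),np.array([-.01,-.02])); grab('side','d6.png')
a=cv2.imread('pics/s6.png')[80:280,230:400];b=cv2.imread('pics/d6.png')[150:350,150:350]
cv2.imwrite('pics/c6.png',np.hstack([cv2.resize(a,None,fx=2.1,fy=2.1),cv2.resize(b,None,fx=2.1,fy=2.1)]))
```

```text
shift cm [ 0.2  -0.06  0.03] yaw -0.1
d [-125.4  -27. ] z 0.2043 F [-0.1 -0.4 -0.2] grip 0.08786925177129555 0.0 t 12.2333 q [ 0.17  0.36  1.82 -0.    0.96 -0.72]
scene bowl d 207 [ -8.4 -20.7]
```

View pics/c6.png

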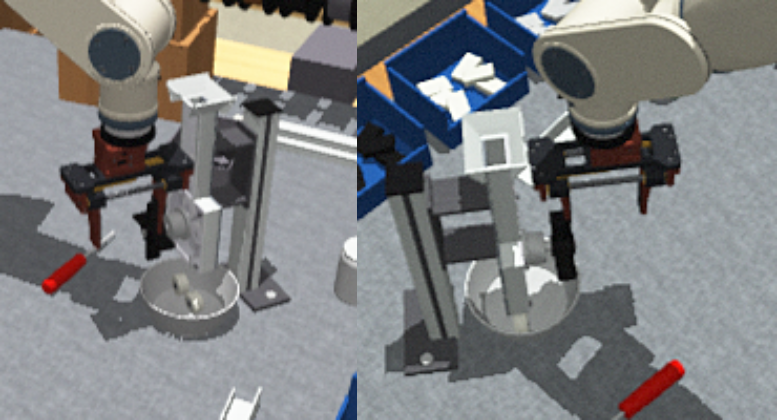

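Two rollers are in the bowl, at about (180,283) and (193,300). Third stroke, same as before.

jog_arm(targets=[[8.78,[0,0,-2],0],[8.78,[0,0,-4.5],0],[8.78,[0,0,-5.5],0],[8.78,[1.5,0,-5.5],0],[8.78,[3.5,0,-5.5],0],[8.78,[5.1,0,-5.5],0],[8.78,[5.1,0,-5.5],0],[8.78,[5.1,0,-5],0]])

```text
clock: 13.0
tcp_pos: [0.5002, 0.1383, 0.2536]
eef_rot: [0.333, 0.943, 0.0, 0.0]
wrist_force: [0.9, -0.3, 0.2]
grip_width: 0.0879
grasp_force: 0.0
```

jog_arm(targets=[[8.78,[0,0,1],0],[8.78,[0,0,3],0],[8.78,[0,0,5],0],[8.78,[0,0,5],0],[8.78,[0,0,5],0],[8.78,[-0.6,0,5],0],[8.78,[-1.2,0,5],0],[8.78,[-1.7,0,5],0]])

```text
clock: 13.67
tcp_pos: [0.5145, 0.1269, 0.2044]
eef_rot: [0.334, 0.943, 0.0, -0.0]
wrist_force: [-4.8, 4.7, -0.8]
grip_width: 0.0875
grasp_force: 3.3
```

jog_arm(targets=[[8.78,[-0.5,0,0],0],[8.78,[-1,0,0],0],[8.78,[-1.5,0,0],0],[8.78,[-2,0,0],0],[8.78,[-2.5,0,0],0],[8.78,[-3,0,0],0],[8.78,[-3.4,0,0],0],[8.78,[-3.4,0,0],0]])

```text
clock: 14.33
tcp_pos: [0.5418, 0.1047, 0.2041]
eef_rot: [0.335, 0.942, 0.0, 0.001]
wrist_force: [-0.5, 0.4, 0.9]
grip_width: 0.0877
grasp_force: 0.0
```

jog_arm(targets=[[8.78,[0,0,0],0],[8.78,[0,0,0],0],[8.78,[0,0,-2],0],[8.78,[0,0,-4.5],0],[8.78,[0,0,-7],0],[8.78,[0,-3,-9],0],[8.78,[0,-6,-10],0],[8.78,[0,-6,-10],0]])

```text
clock: 15.0
tcp_pos: [0.5011, 0.0567, 0.306]
eef_rot: [0.334, 0.942, -0.0, 0.001]
wrist_force: [1.1, -0.4, -1.0]
grip_width: 0.0879
grasp_force: 0.0
```

Run:
```python
from h import *
goto(d2w(-.126,-.025),.204)
bowl('scene',grab('scene','s7.png'),np.array([-.01,-.02])); bowl('side',grab('side','d7.png'),np.array([-.01,-.02]))
a=cv2.imread('pics/s7.png')[80:280,230:400];b=cv2.imread('pics/d7.png')[150:350,150:350]
cv2.imwrite('pics/c7.png',np.hstack([cv2.resize(a,None,fx=2.1,fy=2.1),cv2.resize(b,None,fx=2.1,fy=2.1)]))
```

```text
shift cm [ 0.05  6.23 10.2 ] yaw -0.08
d [-188.4  -25.2] z 0.306 F [ 1.1 -0.4 -1. ] grip 0.08789669138392131 0.0 t 15.0 q [ 0.09  0.17  1.83 -0.    1.15 -0.8 ]
scene bowl d 211 [ -8.4 -21. ]
side bowl d 189 [ -7.7 -17.4]
```

View pics/c7.png

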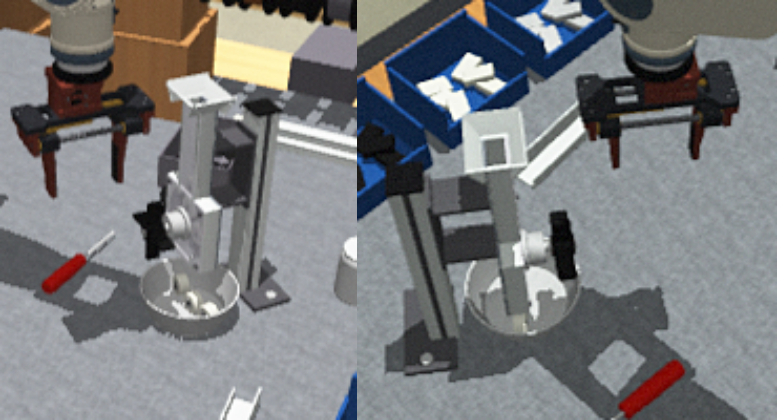

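Three rollers are visible in the bowl, at (180,283), (193,300) and (208,308), and the gripper is clear. I check the rim's tilt and the knob's angle by numbers before handing in.

Run:
```python
from h import *
b=np.array([-.008,-.019])
def knob(W,im):
    P=W.reshape(-1,3); d=np.c_[(P[:,:2]-O)@np.c_[EX,EY],P[:,2]]
    m=(d[:,0]>-.085)&(d[:,0]<-.05)&(np.abs(d[:,1])<.06)&(abs(d[:,2]-.165)<.06)&(im.reshape(-1,3).max(1)<60)
    d=d[m]; r=np.hypot(d[:,1],d[:,2]-.165); a=np.degrees(np.arctan2(d[:,2]-.165,d[:,1]))[r>.03]
    return m.sum(),np.histogram(a%90,9,(0,90))[0]
for n in('scene','side'):
    c=grab(n);W=world(c);P=W.reshape(-1,3);P=P[(P[:,2]>.03)&(P[:,2]<.075)]
    d=np.c_[(P[:,:2]-O)@np.c_[EX,EY],P[:,2]];r=np.hypot(*(d[:,:2]-b).T);a=np.degrees(np.arctan2(*(d[:,:2]-b).T[::-1]))
    print(n,[(k,round(float(d[(r<.09)&(a>k)&(a<k+45)][:,2].max()),4)) for k in range(-180,180,45) if ((r<.09)&(a>k)&(a<k+45)).any()])
    print('knob now',knob(W,c['pixels']),'start',knob(np.load(n+'0.npy'),cv2.imread(f'pics/{n}0.png')))
```

```text
scene [(-180, 0.0572), (-135, 0.0601), (-90, 0.0585), (-45, 0.0585), (0, 0.0568), (45, 0.0578), (90, 0.0587), (135, 0.0578)]
knob now (np.int64(266), array([61,  1,  0,  0,  0,  0,  0,  4, 70])) start (np.int64(261), array([62,  7,  0,  0,  0,  0,  0,  3, 59]))
side [(-180, 0.0568), (-135, 0.056), (-90, 0.0412), (-45, 0.0585), (0, 0.0618), (45, 0.0574), (90, 0.0587), (135, 0.0609)]
knob now (np.int64(295), array([70,  2,  0,  0,  0,  0,  0,  6, 81])) start (np.int64(291), array([69,  3,  0,  0,  0,  0,  0,  4, 79]))
```

The rim is level and the knob's arms are square, so I hand in.

```bash
python3 -c "
from plant import bot
print(bot.hand_in())"
```

```text
the job is handed in; nothing more can be done
None
```

I handed the job in with three rollers in the bowl, the bowl level about 20 mm from straight below the outlet, the knob resting in its third click, and the gripper clear; the hand-in call returned no verdict.

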